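# Press the lids of the full tubs home

### The job

Tubs of wooden game pieces are being closed for packing. Press the blue lid and the orange lid down until both are fully home on their tubs, keeping the tubs upright and about where they stand. Leave the grey tub alone: it is only half full, so its lid must stay up as it is.

Things in the scene. Friction and masses are not known exactly. Their poses are not given: they have to be found in the camera images.
- blue_lid: blue press-on lid, a disc 92 mm across, 16 deep, on a clear loose upright tub (91 mm across, 0.5 kg). Origin: centre of its flat top; z up. It starts 6 to 12 mm proud, white neck showing below; slides straight down against about 6 N, stays where left, stops hard when home: top 78 mm above the table (z = 0), skirt on the tub's white collar.
- orange_lid: orange press-on lid, a disc 92 mm across, 16 deep, on a clear loose upright tub (91 mm across, 0.5 kg). Origin: centre of its flat top; z up. It starts 6 to 12 mm proud, white neck showing below; slides straight down against about 6 N, stays where left, stops hard when home: top 78 mm above the table (z = 0), skirt on the tub's white collar.
- grey_lid: grey press-on lid, a disc 92 mm across, 16 deep, on a clear loose upright tub (91 mm across, 0.5 kg). Origin: centre of its flat top; z up. It stands proud 6 to 12 mm like the others and must stay so. (A fourth tub, with a white lid, is already shut and stands farther back.)
Mind the look-alikes: they are no part of the job. There is more than one size of the part that bears blue_lid; the job needs the larger.

How it is judged:
At the end, for the whole second after the job is handed in: The blue lid and the orange lid are each fully home (top within 3 mm of 78 mm above the table), level within about 6 degrees and at rest; the grey lid is still more than 4 mm proud (height (world z) of blue_lid between 0.074 and 0.081 m and angle between each of blue_lid, orange_lid's own z axis and vertical below 0.1 rad and linear speed of each of blue_lid, orange_lid below 0.02 m/s and height (world z) of orange_lid between 0.074 and 0.081 m and height (world z) of grey_lid above 0.082 m); the robot touches nothing.
It fails at once if a tub to be closed is shoved more than 40 mm or knocked over (distance of any of blue_lid, orange_lid from where it was at the start of the episode above 0.042 m).
It fails at once if the grey lid is pressed down, or its tub is shoved more than 20 mm (height (world z) of grey_lid below 0.082 m or distance of grey_lid from where it was at the start of the episode above 0.02 m).
It also fails if it takes over 29 s, if anything falls off the work surface, if the arm or the gripper's body presses on something with over 40 N, if the wrist force passes 120 N, or if a joint passes its speed limit or range.

### The arm

A 6-joint arm with a two-finger parallel gripper is mounted at the origin on a cart in front of the work surface, level with it; the furniture and walls round the work are solid. World frame = base frame: x ahead of the robot, y to its left, z up, the work surface at z = 0. Lengths are in m, angles in rad, forces in N, time in s.
With the tool pointing down it reaches from about 0.35 to 1 m from the base axis. Payload 7.1 kg.
Tool frame: the origin (TCP) lies between the finger pads; the fingertips stand 22 mm ahead of it and the grasp point (between the pads) lies 3 mm ahead of it; x points along the fingers, y is the direction in which the jaws open and shut, and the axes are right-handed (so a half turn about x gives the same grasp; the last joint's range is limited). The gripper opens to 85 mm and grips with 20 to 120 N. Pads are 22 mm wide; open, the fingers measure 114 mm over their backs; the gripper's body (76 mm by 85 mm) begins 54 mm behind the grasp point. The pads swing forward as they close: fully open they stand 13 mm farther back than shut.
Start: joints at [-1.299, 0.423, 1.63, -0, 1.089, -0.019], TCP at [0.179, -0.599, 0.253] pointing down, gripper open.
Joint ranges: [-3, 3], [-0.9, 2.11], [0.09, 2.58], [-1.31, 4.45], [0.11, 2.69], [-2.54, 2.54]. Speed limits (rad/s): [2.39, 2.39, 3.01, 3.14, 3.14, 3.14].

### API

Orientations are given as a rotation vector (axis times angle).
In Python, from rig import manip gives the robot as it stands. The module is installed in compiled form; this text tells all that it offers. Calls block until the motion is done:
- manip.move_to(position, orientation): joint-space move of the TCP to a pose.
- manip.servo_line(position, orientation=None, rate=0.15): straight line of the TCP; orientation=None keeps the orientation; rate is the mean speed in m/s.
- manip.set_joints(angles): joint-space move.
- manip.command_gripper(opening, f_grip=None): finger opening in m; f_grip is the grip in N (None keeps the last); returns when the fingers have stopped.
- manip.hold(seconds).
- manip.solve_ik(position, orientation): joint angles nearest the present ones, or None.
- manip.camera(name): name is "side" or "top"; returns a dict with "image" (384x512x3 uint8, red, green, blue), "fx", "fy", "cx", "cy" (pixels), "cam_to_world" (4x4, takes a point from camera to world coordinates). Camera axes: x right, y down, z forward; pixel columns grow to the right and rows downward; lengths in m; the calibration is good to about 2 mm. A picture is of the moment at which its call begins. There is no depth.
A pose or a line that the arm cannot do raises manip.IKError and nothing moves.
- manip.sign_off(): hands the job in, once; it reports no verdict.
Readings, each from a call of its own:
- manip.get_time(): time.
- manip.get_joint_positions(): joint angles.
- manip.get_joint_vel(): joint speeds.
- manip.get_tau(): joint torques, N m.
- manip.get_position(): TCP position.
- manip.get_ee_rot(): TCP orientation.
- manip.get_contact_force(): force on the tool from outside, world axes, zero at the start.
- manip.get_torque(): the same for the moment, N m.
- manip.get_width(): finger opening in m.
Only numpy, scipy, OpenCV 4.12 (cv2) and the standard library are available. Lean on these libraries where they do the work, as an engineer would, in place of code of your own. Each camera call takes 0.05 s, during which the arm holds its last target.

## Working session

There is one attempt and no reset: what is moved stays moved. The work goes in short steps, each a Python script; the robot and the scene stay as the last script left them, time stands still between calls to the robot, and variables do not carry over. Pictures are saved under pics/ and viewed, and the job is handed in when it is done.

```bash
mkdir -p pics; python3 - <<'E'
from rig import manip
import cv2,numpy as np,pickle
for n in("top","side"):
    c=manip.camera(n);pickle.dump(c,open(n+".pkl","wb"))
    cv2.imwrite(f"pics/{n}0.png",cv2.resize(c["image"][:,:,::-1],(800,600),interpolation=cv2.INTER_CUBIC))
    print(n,c["fx"],c["fy"],c["cx"],c["cy"],np.round(c["cam_to_world"],4).tolist())
print(manip.get_time(),manip.get_ee_rot(),manip.get_width())
E
```

```text
top 438.7510584117509 438.7510584117509 254.5695784197591 194.25276773379548 [[-0.0209, -0.9819, 0.1883, 0.3102], [-0.9998, 0.0202, -0.0054, 0.0721], [0.0015, -0.1884, -0.9821, 0.9455], [0.0, 0.0, 0.0, 1.0]]
side 498.21479793391825 498.21479793391825 255.15563931593405 191.84833086495345 [[0.998, 0.0055, -0.0634, 0.5349], [0.0588, -0.4582, 0.8869, -0.9939], [-0.0242, -0.8888, -0.4576, 0.6414], [0.0, 0.0, 0.0, 1.0]]
0.1 [ 2.06560788  0.30396814 -2.06602706] 0.08534086107017722
```

View pics/top0.png

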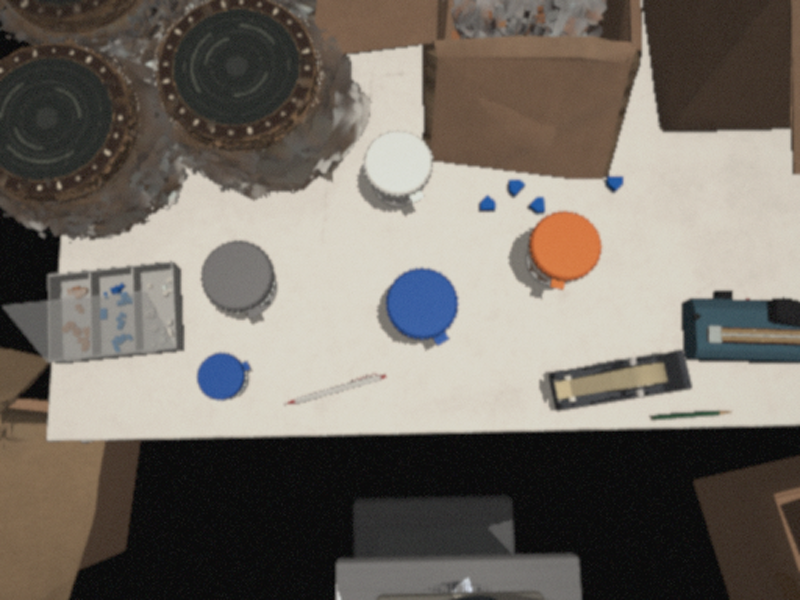

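View pics/side0.png

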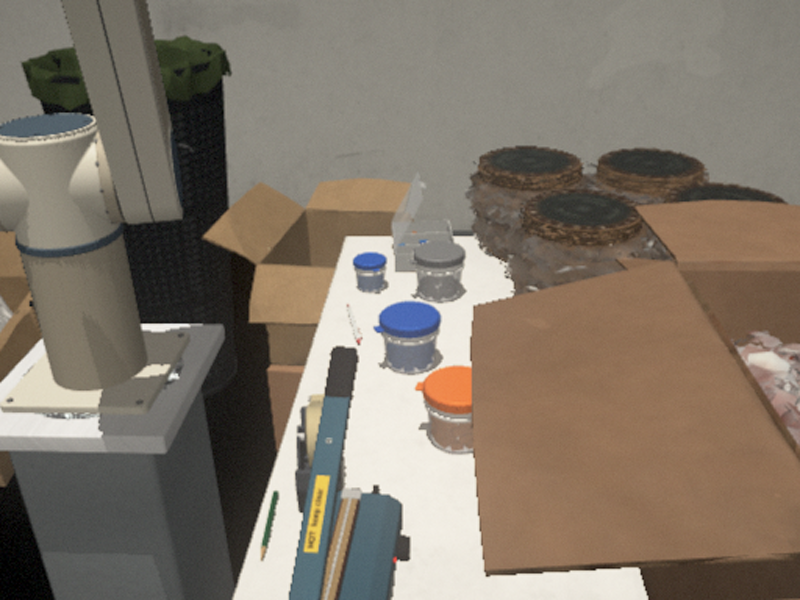

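The top view shows the large blue lid near (422,304), orange near (565,246), grey near (238,277), and the small blue decoy at (221,376). In the side view the arm clears the lids. Next I'll fit the lid discs.

```bash
cat > h.py <<'E'
import numpy as np,cv2
def ray(c,u,v,z):
    T=np.array(c["cam_to_world"]);d=T[:3,:3]@[(u-c["cx"])/c["fx"],(v-c["cy"])/c["fy"],1];o=T[:3,3]
    return o+d*(z-o[2])/d[2]
def proj(c,p):
    q=np.linalg.inv(c["cam_to_world"])@np.r_[p,1];return np.array([c["fx"]*q[0]/q[2]+c["cx"],c["fy"]*q[1]/q[2]+c["cy"]])
E
python3 - <<'E'
import pickle;from h import *
c=pickle.load(open("top.pkl","rb"));im=c["image"]
s=pickle.load(open("side.pkl","rb"))
hsv=cv2.cvtColor(im,cv2.COLOR_RGB2HSV)
out=cv2.cvtColor(im,cv2.COLOR_RGB2BGR).copy();so=cv2.cvtColor(s["image"],cv2.COLOR_RGB2BGR).copy()
for n,(u,v),lo,hi in(("blue",(422,304),(100,120,60),(130,255,255)),("orange",(565,246),(3,150,100),(20,255,255)),("grey",(238,277),(0,0,60),(179,60,125))):
    m=cv2.inRange(hsv,lo,hi);m=cv2.morphologyEx(m,cv2.MORPH_OPEN,np.ones((13,13)))
    k,l,st,ce=cv2.connectedComponentsWithStats(m);i=l[int(v/1.5625),int(u/1.5625)]
    cn=max(cv2.findContours((l==i).astype(np.uint8),0,1)[0],key=cv2.contourArea)
    (x,y),r=cv2.minEnclosingCircle(cn);p=ray(c,*ce[i],.087)
    a=ray(c,st[i][0]-.5,ce[i][1],.087);b=ray(c,st[i][0]+st[i][2]-.5,ce[i][1],.087)
    print(n,ce[i].round(1),(round(x,1),round(y,1),round(r,1)),st[i],p.round(4),"width",np.linalg.norm(a-b).round(4))
    for z,col in((.087,(0,255,0)),(.071,(255,0,255))):
        for cc,o in((c,out),(s,so)):
            pts=np.array([proj(cc,[p[0]+.046*np.cos(t),p[1]+.046*np.sin(t),z]) for t in np.linspace(0,6.28,60)])
            for q in pts.round().astype(int):
                if 0<=q[0]<512 and 0<=q[1]<384:o[q[1],q[0]]=col
A=cv2.resize(out[120:250,110:420],None,fx=2.5,fy=2.5,interpolation=0);B=cv2.resize(so[140:300,210:350],None,fx=3.7,fy=3.7,interpolation=0)
cv2.imwrite("pics/t1.png",A);cv2.imwrite("pics/s1.png",B)
E
```

```text
blue [269.6 194.5] (270.4, 195.4, 23.3) [ 249  174   42   42 1503] [0.4738 0.0374 0.087 ] width 0.0837
orange [361.1 157.4] (361.0, 157.5, 22.3) [ 340  137   43   42 1479] [ 0.5464 -0.1499  0.087 ] width 0.0871
grey [145.2 177.4] (150.7, 177.3, 22.9) [ 130  156   30   44 1053] [0.5138 0.2861 0.087 ] width 0.0602
```

View pics/t1.png

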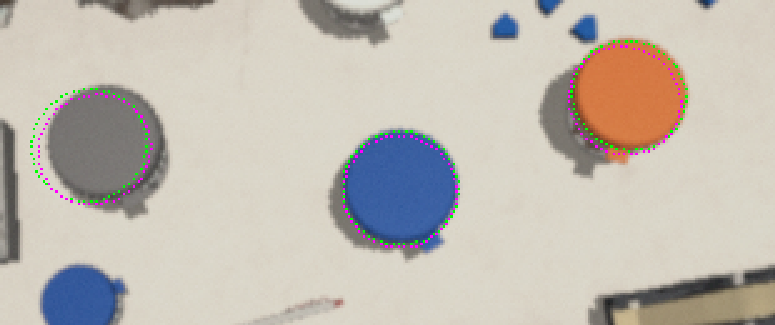

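View pics/s1.png

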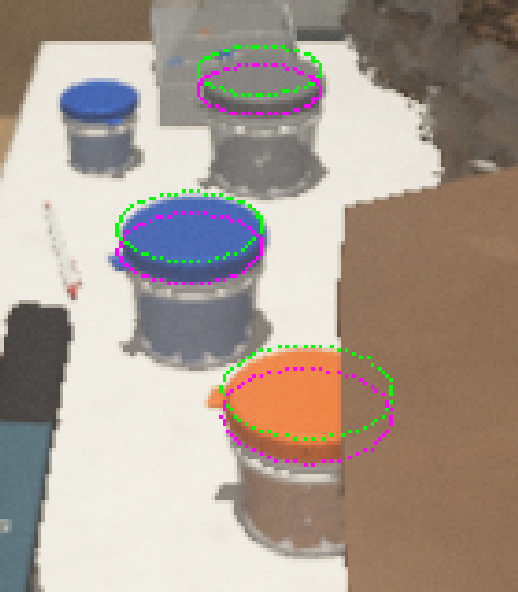

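The fitted circles match the blue and orange rims in both views: blue is centred at (0.474,0.037) and orange at (0.546,−0.150). A carton flap stands near the orange tub, so I'll triangulate its near edge before moving.

```bash
python3 - <<'E'
import pickle;from h import *
from scipy.spatial.transform import Rotation as R
from rig import manip
c=pickle.load(open("top.pkl","rb"));s=pickle.load(open("side.pkl","rb"))
for a in((433,160),(610,178)):
  for b in((472,305),(485,570)):
    a_=np.array(a)/1.5625;b_=np.array(b)/1.5625
    P=[]
    for cc,q in((c,a_),(s,b_)):
        M=np.linalg.inv(cc["cam_to_world"])[:3];K=np.array([[cc["fx"],0,cc["cx"]],[0,cc["fy"],cc["cy"]],[0,0,1]]);P.append(K@M)
    X=cv2.triangulatePoints(P[0],P[1],a_.reshape(2,1),b_.reshape(2,1));X=(X[:3]/X[3])[:,0]
    print(a,b,X.round(3),[np.linalg.norm(proj(cc,X)-q).round(1) for cc,q in((c,a_),(s,b_))])
R0=R.from_rotvec(manip.get_ee_rot());print(R0.as_matrix().round(3).tolist())
for p in((.474,.0374),(.5464,-.15)):
    for z in(.2,.098):
        d=np.arctan2(p[1],p[0])-np.arctan2(-.599,.179)
        print(p,z,manip.solve_ik([*p,z],(R.from_rotvec([0,0,d])*R0).as_rotvec()))
E
```

```text
(433, 160) (472, 305) [0.603 0.012 0.131] [np.float64(23.0), np.float64(16.3)]
(433, 160) (485, 570) [ 0.698 -0.041 -0.299] [np.float64(43.2), np.float64(42.9)]
(610, 178) (472, 305) [ 0.574 -0.174  0.216] [np.float64(8.2), np.float64(6.1)]
(610, 178) (485, 570) [ 0.633 -0.284 -0.077] [np.float64(27.3), np.float64(28.2)]
[[-0.0, 0.287, -0.958], [0.001, -0.958, -0.287], [-1.0, -0.001, 0.0]]
(0.474, 0.0374) 0.2 [ 5.37304557e-02  2.83522784e-01  1.99466664e+00 -4.68975751e-05
  8.64784892e-01 -2.54286824e-02]
(0.474, 0.0374) 0.098 [ 5.37304557e-02  4.67585847e-01  2.04663765e+00 -6.06782160e-05
  6.28750817e-01 -2.54100354e-02]
(0.5464, -0.15) 0.2 [-2.88912377e-01  4.07063318e-01  1.80007855e+00 -3.74259500e-05
  9.35832576e-01 -2.14161551e-02]
(0.5464, -0.15) 0.098 [-2.88912377e-01  5.61417590e-01  1.84659957e+00 -4.49349516e-05
  7.34957293e-01 -2.14050188e-02]
```

```bash
python3 - <<'E'
import pickle;from h import *
c=pickle.load(open("top.pkl","rb"));s=pickle.load(open("side.pkl","rb"))
for z in(0,.05,.1,.15,.2,.25,.3,.35):
    print(z,"T",*[ray(c,a/1.5625,b/1.5625,z)[:2].round(3) for a,b in((433,160),(608,178),(425,45),(640,50),(655,130))],"S",*[ray(s,a/1.5625,b/1.5625,z)[:2].round(3) for a,b in((472,305),(485,570),(680,265))])
cv2.imwrite("pics/t2.png",cv2.resize(c["image"][0:150,240:512,::-1],(800,441),interpolation=2))
E
```

```text
0 T [0.704 0.011] [ 0.671 -0.243] [0.889 0.017] [ 0.874 -0.308] [ 0.745 -0.318] S [0.577 0.231] [ 0.576 -0.381] [0.981 0.402]
0.05 T [0.683 0.014] [ 0.652 -0.226] [0.858 0.02 ] [ 0.844 -0.287] [ 0.722 -0.298] S [0.574 0.135] [ 0.573 -0.429] [0.947 0.293]
0.1 T [0.663 0.017] [ 0.633 -0.21 ] [0.828 0.023] [ 0.815 -0.267] [ 0.699 -0.277] S [0.57 0.04] [ 0.569 -0.477] [0.912 0.185]
0.15 T [0.642 0.021] [ 0.614 -0.193] [0.797 0.026] [ 0.785 -0.247] [ 0.676 -0.256] S [ 0.567 -0.056] [ 0.566 -0.524] [0.877 0.076]
0.2 T [0.621 0.024] [ 0.595 -0.176] [0.767 0.029] [ 0.755 -0.227] [ 0.653 -0.236] S [ 0.564 -0.151] [ 0.563 -0.572] [ 0.842 -0.033]
0.25 T [0.6   0.027] [ 0.576 -0.16 ] [0.736 0.032] [ 0.725 -0.207] [ 0.63  -0.215] S [ 0.561 -0.247] [ 0.56 -0.62] [ 0.807 -0.142]
0.3 T [0.579 0.03 ] [ 0.557 -0.143] [0.705 0.035] [ 0.695 -0.187] [ 0.607 -0.194] S [ 0.557 -0.342] [ 0.557 -0.668] [ 0.773 -0.251]
0.35 T [0.558 0.034] [ 0.538 -0.126] [0.675 0.038] [ 0.665 -0.167] [ 0.584 -0.174] S [ 0.554 -0.438] [ 0.554 -0.716] [ 0.738 -0.36 ]
```

View pics/t2.png

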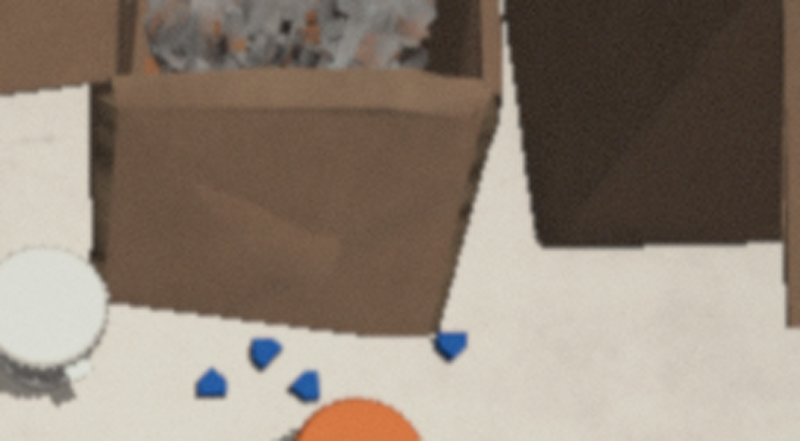

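The carton front is at x≈0.67 and its raised flap at about z=0.3, x>0.555, y<−0.34. I'll retract to a smaller radius before swinging, then press blue.

```bash
cat > press.py <<'E'
from h import *
from scipy.spatial.transform import Rotation as R
from rig import manip
DOWN=lambda az:(R.from_rotvec([0,0,az+1.2805])*R.from_rotvec([2.06560788,0.30396814,-2.06602706])).as_rotvec()
def press(x,y):
    o=DOWN(np.arctan2(y,x))
    manip.move_to([x,y,.135],o)
    f0=manip.get_contact_force()[2];print("f0",f0)
    manip.servo_line([x,y,.114],None,.08)
    z=.114
    while z>.092:
        z-=.0015
        manip.servo_line([x,y,z],None,.03)
        f=manip.get_contact_force()[2]-f0
        print(round(z,4),manip.get_position()[2].round(4),round(f,1),round(manip.get_time(),2))
        if f>18:break
    manip.servo_line([x,y,.2],None,.2)
E
python3 - <<'E'
from press import *
manip.command_gripper(0.0,40)
a=-1.277
manip.move_to([.46*np.cos(a),.46*np.sin(a),.31],DOWN(a))
manip.move_to([.474,.0374,.25],DOWN(.0787))
print(manip.get_time(),manip.get_position(),manip.get_width())
press(.474,.0374)
print(manip.get_time())
E
```

```text
3.7167 [0.47413983 0.0367305  0.2500204 ] -0.0001169662039311843
f0 0.8104853262140944
0.1125 0.1129 -0.7 4.91
0.111 0.111 -1.2 5.16
0.1095 0.1094 -1.0 5.41
0.108 0.1079 0.2 5.66
0.1065 0.1065 -0.6 5.91
0.105 0.105 2.1 6.16
0.1035 0.1035 2.0 6.41
0.102 0.102 2.2 6.66
0.1005 0.1005 1.9 6.91
0.099 0.0999 16.2 7.16
0.0975 0.0997 34.9 7.41
8.075
```

Blue came up against a hard stop with the TCP at 0.0998, so the tip was at about 0.078, as expected for home. Orange next.

```bash
python3 - <<'E'
from press import *
manip.move_to([.5464,-.15,.2],DOWN(np.arctan2(-.15,.5464)))
press(.5464,-.15)
manip.move_to([.42,-.06,.36],DOWN(np.arctan2(-.06,.42)))
import pickle
c=manip.camera("top");cv2.imwrite("pics/t3.png",cv2.resize(c["image"][:,:,::-1],(800,600)))
s=manip.camera("side");pickle.dump((c,s),open("end.pkl","wb"))
cv2.imwrite("pics/s3.png",cv2.resize(s["image"][140:300,210:350,::-1],None,fx=3.7,fy=3.7,interpolation=2))
print(manip.get_time(),manip.get_contact_force())
E
```

```text
f0 -0.10875602593885553
0.1125 0.1127 0.1 9.93
0.111 0.111 0.6 10.18
0.1095 0.1094 -0.3 10.43
0.108 0.108 0.6 10.68
0.1065 0.1066 3.6 10.93
0.105 0.1051 3.1 11.18
0.1035 0.1036 3.8 11.43
0.102 0.102 4.1 11.68
0.1005 0.1005 3.8 11.93
0.099 0.0999 13.5 12.18
0.0975 0.0998 27.1 12.43
14.0833 [ 0.6597005  -0.32631215 -0.9985624 ]
```

View pics/t3.png

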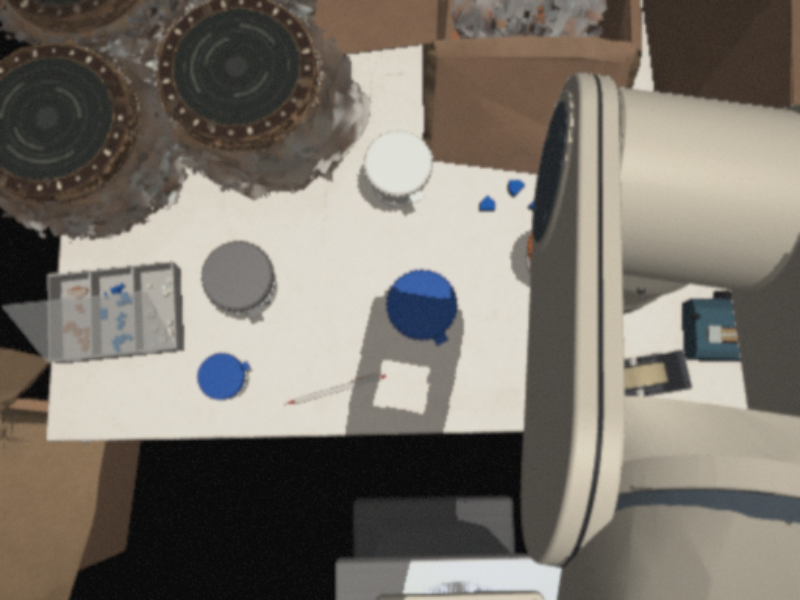

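View pics/s3.png

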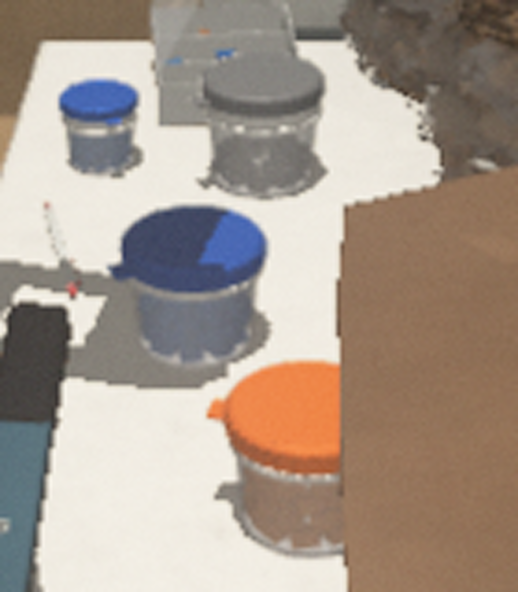

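In the side view, blue (about (193,250)) and orange (about (290,410)) now sit lower with no neck showing, and both tubs are upright and in place. Grey, at (238,277) in the top view, has not changed. The arm is clear, so I'm handing in.

```bash
python3 -c "
from rig import manip
manip.hold(.3);manip.sign_off();print(manip.get_time())"
```

```text
the job is handed in; nothing more can be done
the job is handed in; nothing more can be done
```

I pressed the blue and the orange lid down with the closed fingertips until each met a hard stop. I then backed the arm clear and handed the job in a little after 14 s on the robot's clock. It gave no verdict.

- **Lids home:** both stopped with the TCP at about 0.0998 m, which puts the fingertip and lid top at about 78 mm. The force rose to 35 N on blue and 27 N on orange at the stop, well under the 120 N limit.
- **Side view afterwards:** both lids sit lower with no neck visible, and both tubs are upright where they stood. The carton flap hides the right part of the orange tub in this view.
- **Grey lid:** it was never touched and looks unchanged in both views; I did not measure its height.
- **Checks that failed or disagreed:**
  - My circle fit on the grey lid was off because of a poor colour mask, but I did not need it for the job.
  - Matching the carton flap's corners between the two views did not work. I reasoned out its position instead and swung the arm well inside it.
  - The sliding force read about 2 N on blue and 4 N on orange, below the 6 N stated. The sharp rise at the expected height is what shows they are home.
  - In the final top view the arm covers most of the orange lid, so its last check is the side view and the stop height.

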